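# Make up a sharpening kit and a finishing kit at the carver's bench

### The job

Make up two kits for the carver. Sharpening kit: lay the orange stone flat in the long bay of the dark stone box and the green honing bar flat in its short bay, then close the box with its lid, cut corners over cut corners and fully down; finishing kit: stand the yellow-lidded wax tin in the short bay of the pale tray and lay the blue sanding block flat in its long bay. Leave the black stone and the red-lidded tin where they are.

Things in the scene. Friction and masses are not known exactly. Their poses are not given: they have to be found in the camera images.
- stone: Orange-brown sharpening stone, a plain block 80 x 38 x 26 mm (length, width, height), lying flat on the bench. Origin: centre of its underside. Long side along its x axis, z up. About 170 g.
- compound_bar: Green bar of honing compound, a block 60 x 30 x 24 mm, lying flat on the bench. Origin: centre of its underside. Long side along its x axis, z up. About 60 g.
- tin: Round wax tin with a YELLOW lid, 56 mm across, 28 mm high, standing on the bench. Origin: centre of its underside. About 75 g.
- sanding_block: Bright blue hand sanding block with a cork sole, 75 x 45 x 34 mm, lying flat on the bench. Origin: centre of its underside. Long side along its x axis, z up. About 35 g.
- lid: Dark wooden lid of the stone box, lying skirt-down. 82 (x) x 206 mm (y); the two corners at its +y end cut off at 45 deg (17 mm), those at -y square. Hollow below: skirt 5 mm thick, 40 mm deep, inside 72 x 196; top at 46 mm. On top, centred, a pale grip bar 20 (x) x 80 (y) mm, from 46 to 66 mm up: pinch that. Origin: centre of the skirt's lower edge, z up. 200 g.
- stone_box: Dark box base, blue felt, fixed. Foot 88 (x) x 212 (y) x 6 mm; on it a raised part 66 x 190, floor 12 mm up, 4 mm lip to 20 mm up. Corners cut at the +y end. Bays 58 mm wide (x): long 98 mm (y) centred at y=-42, short 80 mm at y=+51 (cut end); stone and bar lie with x along box y, either way. Seated lid: origin 6 mm above the box's, same heading, 3 mm play all round. Origin: underside centre.
- tray: Open pale plywood tray, grey felt, fixed. 80 (x) x 186 mm (y) outside, floor 8 mm above the bench, 4 mm thick lip to 16 mm above the bench, 4 mm crossbar. Bays 72 mm wide (x): the long one 96 mm (y), centred at y = -41 mm, where the sanding block lies with its x along the tray's y, either way round; the short one 78 mm (y), centred at y = +50 mm. Origin: underside centre, z up.
- black_stone: Black sharpening stone, 80 x 38 x 26 mm, not wanted: stays where it lies. Origin: centre of its underside. Long side along its x axis, z up. 
- red_tin: Round tin with a RED lid, 56 mm across, 28 mm high, not wanted: stays where it stands. Origin: centre of its underside. 
Mind the look-alikes: they are no part of the job. Leave any pink look-alike of the stone alone.

How it is judged:
By the outcome, as a careful person would: the job done as asked, in the order asked, and still so for the second after the job is handed in, with the robot touching nothing.
It also fails if it takes over 141 s, if anything falls off the work surface, if the arm or the gripper's body presses on something with over 40 N, if the wrist force passes 120 N, or if a joint passes its speed limit or range.

### The arm

A 6-joint arm with a two-finger parallel gripper is mounted at the origin on the work surface. World frame = base frame: x ahead of the robot, y to its left, z up, the work surface at z = 0. Lengths are in m, angles in degrees, forces in N, time in s.
With the tool pointing down it reaches from about 0.4 to 0.825 m from the base axis. Payload 7 kg.
Tool frame: the origin (TCP) lies at the very end of the fingers, on their centre line; the grasp point (between the pads) lies 19 mm behind it; z points along the fingers, y is the line along which they close (so a half turn about z gives the same grasp; the last joint's range is limited). The gripper opens to 88 mm and grips with 3 to 60 N. Pads are 19 mm wide; open, the fingers measure 130 mm over their backs; the gripper's body (78 mm by 193 mm) begins 47 mm behind the grasp point.
Start: joints at [87.554, 20.546, 0.682, 0, -70.136, -16.507], TCP at [0.219, 0.638, 0.205] pointing down, gripper open.
Joint ranges: [-176.03, 176.03], [-82.01, 121.73], [-58.28, 71.71], [-173.87, 95.51], [-174.79, -0.11], [-173.66, 173.66]. Speed limits (degrees/s): [136.94, 136.94, 172.46, 180, 180, 180].

### API

Orientations are given as [roll, pitch, yaw] about the fixed x, y, z axes, in that order (R = Rz(yaw) Ry(pitch) Rx(roll)).
In Python, from plant import get_state, imaging, r, finder gives the robot as it stands.
- The arm moves only by the shell command python3 -m handwheel 'ROWS' [FORCE]. ROWS is JSON, a list of rows, each a list of 5 numbers: the closure, from 0 (fully open) to 1 (shut), then the shift along the world's x, y, z in cm, then the turn about the world's z in degrees. A call has 1 to 8 rows; each row is the pose to reach, as a shift and turn from the pose commanded when the call began; what a row does not reach only later rows make up. A row lasts 1/8 s, in which the tool goes at most 62.5 mm and 10.7 degrees, less where a joint would pass 70% of its speed; a pose out of reach is approached as far as the arm can. A call with a gripper value outside its range is refused whole. The fingers move at their own pace and stop on an object; FORCE is the grip in N (left out, the last holds). Time passes only in rows, so rows that repeat a pose let the fingers close. It gives the time, the measured TCP pose, the force, the opening and the grip force at its end, in the units of the state.
- get_state(): the state, without advancing time (a new reading comes with each control period).
- imaging.capture(name): name is "scene" or "top" or "wrist"; returns (picture, depth): 420x560x3 uint8, red, green, blue; 420x560 float32, m along the optical axis (not along the pixel's ray), 0 where there is no reading.
- imaging.get_calibration(name): a dict with "fx", "fy", "cx", "cy" (pixels), "rvec" (rotation vector, rad) and "tvec" (3), from world to camera coordinates, as OpenCV has them; the wrist camera has in their place "hand_eye" (4x4, takes a point from camera to tool coordinates, whose origin is the TCP and whose axes are the flange's). Camera axes: x right, y down, z forward; pixel columns grow to the right and rows downward; lengths in m; the calibration is good to about 2 mm. The wrist camera is an equidistant fisheye: a pixel r from the principal point sees the ray r / f radians off the axis. A picture is of the moment at which its call begins: read the wrist's pose just before it. get_calibration takes no time and is no camera call.
- r.close_job(): hands the job in; it is judged then, once.
Trained networks look in the newest picture that a camera, given by its name, has taken for a name from the list of things; names that differ only in an ending like _2 or _b are one class to them, and where a whole thing is asked for, a point or a joint stands for the part that bears it (a point fixed in the world has none). Each returns a list of dicts, best first, with "p" (0 to 1); they miss things now and then, are a little off and sometimes report something else, mostly with a low value. They report only what shows in the picture. A call takes as long as a camera call. They do not tell look-alikes from the thing itself.
- finder.cut_out(camera, query): "region" (420x560 bool, what is visible of it) and "pixel" ([column, row] in pixels, amid what is visible of it).
The state is a dict: "time_s": time; "joints": joint angles; "qd": joint speeds; "joint_torque": joint torques, N m; "tcp_pos": TCP position; "eef_rot": TCP orientation; "contact_force": force on the tool from outside, world axes, zero at the start; "moment": the same for the moment, N m; "gripper_width": finger opening in m; "gripper_force": force on a finger pad.
Only numpy, scipy, OpenCV 4.12 (cv2) and the standard library are available. Lean on these libraries where they do the work, as an engineer would, in place of code of your own. Each camera call takes 0.05 s, during which the arm holds its last target. There are 200 camera calls.

## Working session

There is one attempt and no reset: what is moved stays moved. The work goes in short steps, Python scripts to look and compute and a shell command to move; the robot and the scene stay as the last step left them, time stands still between calls to the robot, and variables do not carry over. Pictures are saved under pics/ and viewed, at most 16 in all, crops included, and the job is handed in when it is done.

```bash
mkdir -p pics; ls
python3 - <<'E'
from plant import get_state, imaging, r, finder
import cv2
for n in ("scene","top"):
    p,d=imaging.capture(n); cv2.imwrite(f"pics/{n}0.png",p[:,:,::-1])
    print(n,imaging.get_calibration(n))
print(imaging.get_calibration("wrist"))
print(get_state())
E
```

```text
pics
scene {'fx': 378.95325375177504, 'fy': 378.95325375177504, 'cx': 282.8547948280393, 'cy': 213.23280935980887, 'rvec': array([ 1.30263671,  2.13885999, -1.01221973]), 'tvec': array([ 0.23516125, -0.241188  ,  1.21667599])}
top {'fx': 441.3915432171945, 'fy': 441.3915432171945, 'cx': 282.76374481884926, 'cy': 202.78636044642164, 'rvec': array([ 2.11208715, -2.16462493,  0.17557851]), 'tvec': array([-0.01362047,  0.49413377,  1.25298227])}
{'fx': 325.19226210127806, 'fy': 325.19226210127806, 'cx': 280.44338825969857, 'cy': 209.66245258298306, 'hand_eye': array([[-4.59643129e-04, -9.65770043e-01, -2.59399331e-01,
         6.95211137e-02],
       [ 9.99999875e-01, -3.92721049e-04, -3.09811313e-04,
         1.08498792e-03],
       [ 1.97334908e-04, -2.59399441e-01,  9.65770102e-01,
        -1.79260182e-01],
       [ 0.00000000e+00,  0.00000000e+00,  0.00000000e+00,
         1.00000000e+00]])}
{'time_s': 0.1, 'joints': array([ 8.75528883e+01,  2.05878533e+01,  6.41564010e-01, -1.68222805e-02,
       -7.01369733e+01, -1.65075606e+01]), 'qd': array([ 0.06989001, -0.14801505,  0.07888614, -0.04360364, -0.08985394,
       -0.04405761]), 'joint_torque': array([-4.60694446e-04, -5.84163129e+01,  2.93756765e+01,  7.01560244e+00,
        1.02333233e-02, -4.50303014e-05]), 'tcp_pos': array([0.21912873, 0.63796414, 0.20413269]), 'eef_rot': array([ 1.79915675e+02, -8.49721754e-03, -1.89603933e+01]), 'contact_force': array([ 0.73656394, -0.32411615,  0.46196323]), 'moment': array([-0.0029543 ,  0.01876384,  0.01673129]), 'gripper_force': 0.0, 'gripper_width': 0.0873920220296638}
```

View pics/top0.png

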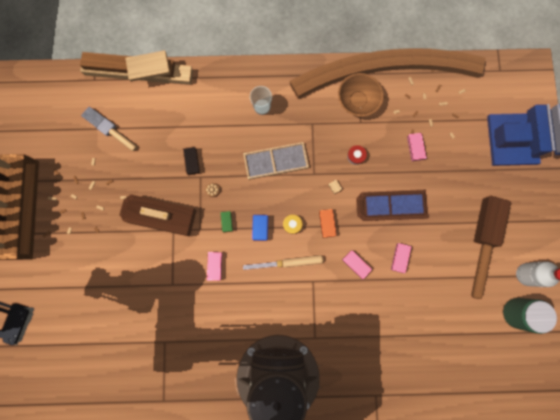

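View pics/scene0.png

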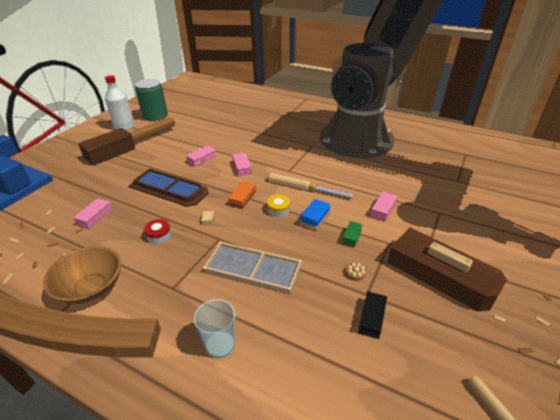

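```bash
cat > h.py <<'E'
import numpy as np, cv2
from plant import get_state, imaging, r, finder
from scipy.spatial.transform import Rotation as R
H=dict(stone=.026,compound_bar=.024,tin=.028,sanding_block=.034,lid=.046,stone_box=.020,tray=.016,black_stone=.026,red_tin=.028)
def extr(n):
    c=imaging.get_calibration(n); M=R.from_rotvec(np.ravel(c['rvec'])).as_matrix(); return c,M,np.ravel(c['tvec'])
def world(n,d,uv):
    c,M,t=extr(n); u,v=uv.T; z=d[v.astype(int),u.astype(int)]
    P=np.c_[(u-c['cx'])/c['fx']*z,(v-c['cy'])/c['fy']*z,z]; return (P-t)@M
def plane(n,uv,h):
    c,M,t=extr(n); u,v=uv.T
    D=np.c_[(u-c['cx'])/c['fx'],(v-c['cy'])/c['fy'],np.ones(len(u))]@M; o=-t@M
    return o+D*((h-o[2])/D[:,2])[:,None]
def wrist_rays(s,uv):
    c=imaging.get_calibration('wrist'); X=np.array(c['hand_eye']); Rt=R.from_euler('xyz',s['eef_rot'],degrees=True).as_matrix()
    a=(uv[:,0]-c['cx'])/c['fx']; b=(uv[:,1]-c['cy'])/c['fy']; th=np.hypot(a,b); k=np.sinc(th/np.pi)
    D=np.c_[a*k,b*k,np.cos(th)]
    return Rt@X[:3,3]+s['tcp_pos'], D@X[:3,:3].T@Rt.T, np.cos(th)
def wplane(s,uv,h):
    o,D,_=wrist_rays(s,uv); return o+D*((h-o[2])/D[:,2])[:,None]
def rect(P):
    (c,(w,h),a)=cv2.minAreaRect(P[:,:2].astype(np.float32)*1000)
    if w<h: w,h,a=h,w,a+90
    return np.round([c[0],c[1],w,h,(a+90)%180-90],1)
E
python3 - <<'E'
from h import *
p,d=imaging.capture("top")
for q in H:
    for o in finder.cut_out("top",q):
        if o['p']<.2: continue
        v,u=np.nonzero(o['region']); uv=np.c_[u,v].astype(float); P=world("top",d,uv)
        z=P[:,2]; k=abs(z-H[q])<.006
        col=np.median(p[v,u],0)
        print(q,round(o['p'],2),o['pixel'],col,'z',np.round(np.percentile(z,[5,50,95]),3),'all',rect(plane("top",uv,H[q])),'top',rect(plane("top",uv[k],H[q])) if k.sum()>9 else None)
a=cv2.resize(p[180:245,110:210],None,fx=4,fy=4,interpolation=2)
b=cv2.resize(p[180:245,350:450],None,fx=4,fy=4,interpolation=2)
c=cv2.resize(p[130:195,180:380],None,fx=4,fy=4,interpolation=2)
cv2.imwrite("pics/m.png",np.vstack([np.hstack([a,b]),c])[:,:,::-1])
E
```

```text
stone 0.9 [352.9, 265.8] [237. 145. 174.] z [0.014 0.025 0.03 ] all [ 311.9 -234.2   80.7   39.3   43.2] top [ 311.5 -235.2   79.8   38.4   45.1]
stone 0.89 [418.0, 142.0] [231. 136. 164.] z [0.004 0.025 0.029] all [ 660.1 -431.7   87.8   47.3    2.6] top [ 661.2 -435.3   80.3   39.     7.4]
stone 0.82 [215.4, 264.8] [242. 159. 187.] z [0.017 0.025 0.03 ] all [317.2 177.8  77.4  40.8  -1.4] top [ 3.172e+02  1.791e+02  7.810e+01  3.770e+01 -1.000e-01]
stone 0.78 [326.6, 220.7] [228. 124.  73.] z [0.021 0.025 0.03 ] all [ 434.9 -153.8   79.1   39.7    5.6] top [ 434.8 -154.5   78.7   38.5    5.7]
stone 0.67 [402.0, 257.7] [235. 142. 170.] z [0.009 0.025 0.03 ] all [ 327.3 -361.9   81.3   44.1  -15.3] top [ 327.2 -364.7   79.9   38.6  -15.8]
compound_bar 0.56 [226.4, 220.7] [ 81. 131.  72.] z [0.018 0.024 0.028] all [ 4.446e+02  1.427e+02  5.670e+01  2.950e+01 -1.000e-01] top [ 4.447e+02  1.427e+02  5.650e+01  2.940e+01 -1.000e-01]
tin 0.51 [292.9, 224.8] [231. 188.  79.] z [0.019 0.028 0.032] all [434.2 -50.7  56.3  54.  -46.5] top [434.9 -51.5  53.1  52.9  -1.4]
sanding_block 0.65 [25
[... 693 characters left out ...]
one 0.64 [193.8, 160.0] [50. 40. 36.] z [0.011 0.026 0.031] all [631.6 247.5  84.9  41.4   8.2] top [634.2 249.3  79.3  38.1   8.5]
black_stone 0.47 [228.6, 223.0] [ 82. 130.  72.] z [0.013 0.023 0.028] all [445.7 142.6  61.2  32.2   4.8] top [446.1 143.6  59.6  30.1   4.4]
black_stone 0.23 [157.1, 210.7] [95. 57. 38.] z [0.03  0.046 0.066] all [470.8 346.1 220.7  86.7  76.1] top [431.4 329.  199.5  72.  -80.2]
red_tin 0.7 [353.9, 154.0] [169.  66.  53.] z [0.004 0.027 0.032] all [ 637.6 -249.9   59.4   54.3   -2.7] top [ 640.6 -251.5   53.2   51.2   -2.8]
red_tin 0.5 [261.6, 224.0] [ 77. 122. 208.] z [0.013 0.033 0.038] all [424.1  42.8  73.5  47.1  -1.4] top [425.5  44.2  70.8  44.1  -1.1]
```

View pics/m.png

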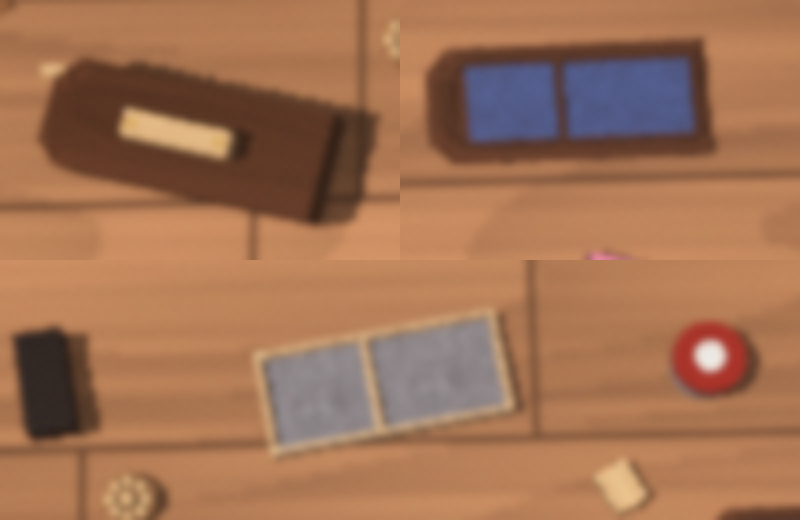

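Top view: the lid (156,211) and the box (392,207) both have their cut ends to the left, which is world +y. The tray (275,161) has its short bay to the left. The orange stone is at (327,221), the green bar at (227,221), the yellow tin at (293,224) and the blue block at (260,227). First I move to above the stone.

```bash
python3 -m handwheel '[[0,23,-20,-5,25],[0,23,-20,-5,25],[0,23,-20,-5,25],[0,23,-20,-5,25],[0,23,-20,-5,25],[0.3,22,-38,-5,25],[0.3,22,-38,-5,25],[0.3,22,-38,-5,25]]' 20
python3 -m handwheel '[[0.3,0,-42,-4,0],[0.3,0,-42,-4,0],[0.3,0,-42,-4,0],[0.3,0,-42,-4,0],[0.3,0,-42,-4,0],[0.3,0,-42,-4,0],[0.3,0,-42,-4,0],[0.3,0,-42,-4,0]]'
cat >> h.py <<'E'
def look(q,col=None,mn=0.2):
    s=get_state(); p,d=imaging.capture("wrist")
    for o in finder.cut_out("wrist",q):
        if o['p']<mn: continue
        v,u=np.nonzero(o['region']); uv=np.c_[u,v].astype(float)
        O,D,c=wrist_rays(s,uv); z=O[2]+D[:,2]*d[v,u]/c; k=abs(z-H[q])<.006
        print(q,round(o['p'],2),np.round(o['pixel']),np.median(p[v,u],0),'z',np.round(np.percentile(z,[5,50,95]),3),'top',rect(wplane(s,uv[k],H[q])) if k.sum()>9 else None)
    return s,p,d
E
python3 - <<'E'
from h import *
s,p,d=look('stone'); print(s['tcp_pos'],s['eef_rot'],s['gripper_width'])
cv2.imwrite("pics/w1.png",p[:,:,::-1])
E
```

```text
time_s: 1.6
tcp_pos: [0.439, 0.2562, 0.155]
eef_rot: [-180.0, -0.0, 6.0]
contact_force: [1.1, 0.3, -0.2]
gripper_width: 0.0639
gripper_force: 0.0
time_s: 2.6
tcp_pos: [0.4386, -0.1643, 0.1146]
eef_rot: [180.0, 0.0, 5.8]
contact_force: [0.1, 0.8, -0.1]
gripper_width: 0.0612
gripper_force: 0.0
stone 0.84 [544.  36.] [251.5 151.  201. ] z [0.004 0.025 0.027] top [ 658.7 -434.4   80.4   42.7    5.2]
stone 0.69 [323. 311.] [254. 166. 219.] z [0.006 0.025 0.026] top [ 329.2 -222.6   38.7   37.9   45.1]
[ 0.4385566  -0.16427802  0.11457634] [1.79994781e+02 4.68695538e-02 5.77741809e+00] 0.06116376963899496
```

View pics/w1.png

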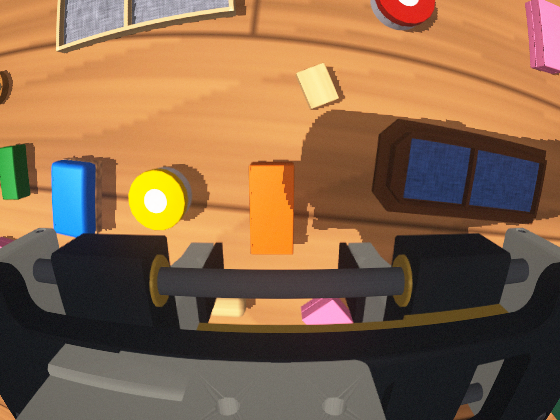

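The wrist view shows the orange stone at (272,207), the tin at (158,200), the block at (74,197) and the box at (460,170). I'll segment these by colour and height.

```bash
cat >> h.py <<'E'
HUE=dict(stone=(4,16,150),tin=(24,34,150),sanding_block=(102,115,130),compound_bar=(50,80,100))
def col(s,p,d,q,tol=.005):
    hsv=cv2.cvtColor(p,cv2.COLOR_RGB2HSV); lo,hi,sm=HUE[q]
    m=((hsv[...,0]>=lo)&(hsv[...,0]<=hi)&(hsv[...,1]>sm)&(hsv[...,2]>60))
    v,u=np.nonzero(m); uv=np.c_[u,v].astype(float); O,D,c=wrist_rays(s,uv); z=O[2]+D[:,2]*d[v,u]/c
    k=(abs(z-H[q])<tol)&(d[v,u]>0); m2=np.zeros(m.shape,np.uint8); m2[v[k],u[k]]=1
    n,l,st,_=cv2.connectedComponentsWithStats(m2); i=1+np.argmax(st[1:,4]); v,u=np.nonzero(l==i)
    P=wplane(s,np.c_[u,v].astype(float),H[q]); print(q,st[i,4],rect(P),'z',round(float(np.median(z[k])),4))
def boxfit(s,p,d,h,lo,hi,tol=.004):
    "points at height h inside world xy window; min rect"
    v,u=np.mgrid[0:420,0:560]; v=v.ravel();u=u.ravel(); k=d[v,u]>0; u=u[k];v=v[k]; uv=np.c_[u,v].astype(float)
    O,D,c=wrist_rays(s,uv); P=O+D*(d[v,u]/c)[:,None]
    k=(abs(P[:,2]-h)<tol)&(P[:,:2]>lo).all(1)&(P[:,:2]<hi).all(1)
    m2=np.zeros(d.shape,np.uint8); m2[v[k],u[k]]=1; m2=cv2.morphologyEx(m2,cv2.MORPH_OPEN,np.ones((2,2)))
    n,l,st,_=cv2.connectedComponentsWithStats(m2); i=1+np.argmax(st[1:,4]); v,u=np.nonzero(l==i)
    W=wplane(s,np.c_[u,v].astype(float),h); print('fit',h,len(W),rect(W)); return W
E
python3 - <<'E'
from h import *
s=get_state();p,d=imaging.capture("wrist")
for q in HUE:
    try: col(s,p,d,q)
    except Exception as e: print(q,e)
for h,t in ((.02,.003),(.006,.003)): boxfit(s,p,d,h,(.4,-.5),(.57,-.22),t)
E
```

```text
stone 3889 [ 434.3 -157.7   79.4   37.9    5.9] z 0.0254
tin 2159 [433.4 -54.4  54.3  53.5  -0.8] z 0.0274
sanding_block 809 [426.8  38.   73.5  45.2  -2.6] z 0.0324
compound_bar 844 [447.1 138.9  57.8  30.2   5. ] z 0.0233
fit 0.02 1942 [ 483.8 -356.2  192.2   66.6  -89.1]
fit 0.006 3872 [ 483.8 -356.3  214.    88.8  -89.1]
```

```bash
python3 -m handwheel '[[0.3,-0.4,0.7,-6,0],[0.3,-0.4,0.7,-8,0],[0.3,-0.4,0.7,-10.4,0],[0.3,-0.4,0.7,-10.4,0]]'
python3 - <<'E'
from h import *
for i in range(3): s=get_state(); print(s['tcp_pos'],s['contact_force'],s['eef_rot'])
p,d=imaging.capture("wrist"); s=get_state(); print(s['tcp_pos']); col(s,p,d,'stone')
E
```

```text
time_s: 3.25
tcp_pos: [0.4343, -0.1535, 0.01]
eef_rot: [-180.0, 0.2, 6.2]
contact_force: [-0.4, -0.6, 0.3]
gripper_width: 0.061
gripper_force: 0.0
[ 0.43433045 -0.15350043  0.01002127] [-0.41424001 -0.57919378  0.32449445] [-1.79989415e+02  1.71158879e-01  6.16564133e+00]
[ 0.43433045 -0.15350043  0.01002127] [-0.41424001 -0.57919378  0.32449445] [-1.79989415e+02  1.71158879e-01  6.16564133e+00]
[ 0.43433045 -0.15350043  0.01002127] [-0.41424001 -0.57919378  0.32449445] [-1.79989415e+02  1.71158879e-01  6.16564133e+00]
[ 0.43524494 -0.1536889   0.01103299]
stone 6092 [ 450.9 -156.4   48.5   38.1    5.4] z 0.0264
```

```bash
python3 -m handwheel '[[0.7,0,0,0,0],[0.7,0,0,0,0],[0.7,0,0,0,0],[0.7,0,0,0,0]]' 25
python3 -m handwheel '[[0.7,0,0,3,0],[0.7,0,0,8,0],[0.7,0,0,9,0],[0.7,0,0,9,0]]'
python3 - <<'E'
from h import *
p,d=imaging.capture("wrist"); s=get_state(); print(s['tcp_pos'],s['eef_rot'])
H['stone']=s['tcp_pos'][2]+.016; col(s,p,d,'stone',.008)
p,d=imaging.capture("top"); 
hsv=cv2.cvtColor(p,cv2.COLOR_RGB2HSV); m=np.zeros(p.shape[:2],bool); m[190:250,305:350]=1
E
```

```text
time_s: 3.8
tcp_pos: [0.4354, -0.1547, 0.0113]
eef_rot: [-180.0, -0.0, 6.0]
contact_force: [0.7, -0.5, -0.2]
gripper_width: 0.0289
gripper_force: 0.0
time_s: 4.3
tcp_pos: [0.4355, -0.1546, 0.1015]
eef_rot: [-180.0, -0.1, 6.0]
contact_force: [0.2, 0.2, -0.4]
gripper_width: 0.0263
gripper_force: 0.0
[ 0.4348048  -0.15458294  0.10050942] [-1.79980017e+02  4.77902272e-03  6.02167517e+00]
stone 3 [ 435.5 -141.5    1.2    0.     4.5] z 0.1215
```

Run:
```python
from h import *
s=get_state();p,d=imaging.capture("wrist"); cv2.imwrite("pics/w2.png",p[:,:,::-1]); col(s,p,d,'stone')
```

```text
stone 2784 [ 433.9 -158.1   79.5   37.6    5.7] z 0.0253
```

View pics/w2.png

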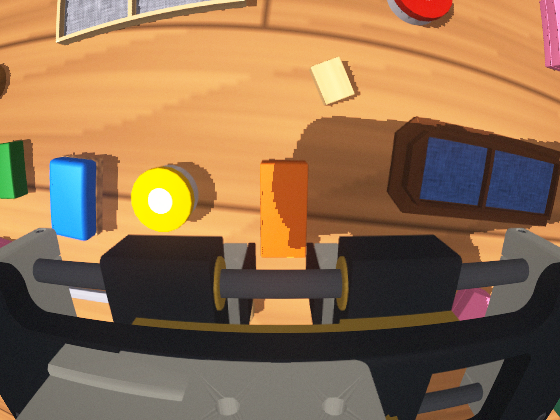

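Run:
```python
from h import *
s=get_state();p,d=imaging.capture("wrist"); print(s['tcp_pos'],s['gripper_width'])
c=imaging.get_calibration('wrist'); X=np.array(c['hand_eye'])
for v in range(235,326,10):
    uv=np.array([[u,v] for u in (230,238,246,252,314,322,330)],float); a=(uv[:,0]-c['cx'])/c['fx']; b=(uv[:,1]-c['cy'])/c['fy']; th=np.hypot(a,b);k=np.sinc(th/np.pi)
    D=np.c_[a*k,b*k,np.cos(th)]; D*= (d[v,uv[:,0].astype(int)]/np.cos(th))[:,None]; P=D@X[:3,:3].T+X[:3,3]
    print(v,' '.join(str(np.round(q*1000).astype(int).tolist()) for q in P))
```

```text
[ 0.43424368 -0.15463436  0.09972665] 0.02613106178323359
235 [-30, -46, 101] [-30, -38, 100] [-30, -31, 100] [-30, -25, 100] [-30, 31, 100] [-30, 39, 100] [-30, 46, 100]
245 [10, -24, -28] [10, -20, -28] [10, -16, -27] [9, -14, -25] [-40, 32, 101] [10, 22, -29] [10, 26, -29]
255 [11, -22, -44] [10, -19, -40] [8, -16, -37] [8, -13, -36] [9, 17, -38] [10, 20, -40] [10, 24, -42]
265 [11, -21, -54] [11, -17, -53] [9, -14, -49] [5, -13, -41] [9, 16, -49] [11, 19, -53] [10, 22, -52]
275 [31, -12, -103] [31, -10, -103] [31, -8, -103] [31, -7, -103] [31, 10, -103] [31, 12, -103] [31, 14, -104]
285 [28, -13, -104] [29, -10, -106] [29, -8, -105] [29, -7, -104] [29, 9, -105] [29, 12, -105] [29, 14, -105]
295 [26, -13, -104] [25, -11, -104] [26, -8, -105] [26, -7, -105] [26, 10, -104] [26, 12, -105] [25, 14, -104]
305 [12, -16, -87] [-1, -16, -67] [-1, -13, -67] [-96, -26, 85] [-1, 14, -67] [-1, 17, -68] [10, 18, -84]
315 [8, -16, -88] [-3, -16, -72] [-5, -13, -68] [-105, -26, 82] [-6, 15, -67] [-5, 18, -67] [6, 18, -85]
325 [22, -12, -113] [22, -10, -113] [22, -8, -113] [22, -6, -113] [22, 9, -113] [22, 11, -113] [22, 13, -113]
```

Run:
```python
from h import *
s=get_state();p,d=imaging.capture("wrist"); print(s['tcp_pos'],s['contact_force'])
c=imaging.get_calibration('wrist'); X=np.array(c['hand_eye'])
for v in range(236,256,2):
    uv=np.array([[u,v] for u in (234,242,248,252,308,314,322,330)],float); a=(uv[:,0]-c['cx'])/c['fx']; b=(uv[:,1]-c['cy'])/c['fy']; th=np.hypot(a,b);k=np.sinc(th/np.pi)
    D=np.c_[a*k,b*k,np.cos(th)]; D*= (d[v,uv[:,0].astype(int)]/np.cos(th))[:,None]; P=D@X[:3,:3].T+X[:3,3]
    print(v,' '.join(str(np.round(q*1000).astype(int).tolist()) for q in P))
cv2.imwrite("pics/w3.png",cv2.resize(p[225:335,215:345],None,fx=5,fy=5)[:,:,::-1])
```

```text
[ 0.43431866 -0.1546457   0.09972218] [-0.12667234 -0.36421981 -0.84811108]
236 [-31, -42, 101] [-31, -34, 101] [-31, -29, 100] [-31, -25, 100] [-31, 26, 100] [-31, 32, 100] [-32, 39, 102] [-31, 47, 101]
238 [-33, -42, 101] [-33, -35, 101] [-33, -29, 101] [-33, -25, 100] [-33, 26, 100] [-33, 32, 101] [-33, 39, 100] [-33, 46, 100]
240 [-35, -42, 100] [-35, -35, 101] [-35, -29, 100] [-35, -25, 101] [-36, 26, 102] [-35, 32, 100] [-35, 39, 100] [-35, 47, 101]
242 [-37, -42, 100] [-37, -35, 101] [-38, -29, 102] [-37, -25, 100] [-37, 26, 101] [-37, 32, 101] [-37, 39, 101] [-37, 47, 101]
244 [11, -23, -28] [10, -19, -26] [9, -16, -24] [9, -14, -23] [9, 15, -22] [-38, 32, 99] [10, 22, -27] [10, 26, -27]
246 [10, -22, -29] [11, -18, -31] [9, -16, -27] [9, -14, -26] [9, 15, -27] [-41, 32, 100] [11, 21, -31] [11, 25, -31]
248 [10, -22, -32] [10, -18, -32] [9, -15, -29] [9, -13, -29] [9, 14, -29] [9, 18, -29] [10, 21, -33] [10, 25, -32]
250 [11, -21, -36] [10, -18, -35] [8, -15, -30] [9, -13, -32] [9, 14, -32] [9, 17, -31] [10, 21, -35] [10, 25, -35]
252 [10, -21, -37] [11, -17, -38] [9, -15, -35] [9, -13, -34] [9, 14, -33] [9, 17, -34] [10, 21, -37] [10, 24, -37]
254 [10, -21, -40] [11, -17, -41] [9, -15, -37] [9, -13, -37] [7, 14, -32] [9, 17, -37] [10, 20, -40] [10, 24, -40]
```

View pics/w3.png

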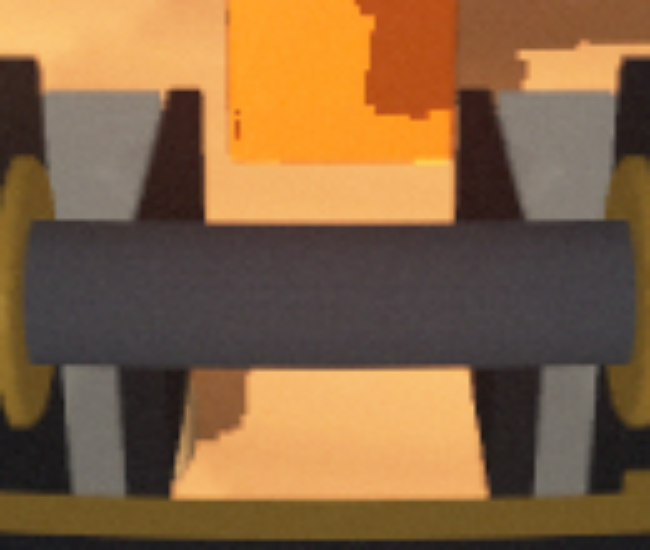

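The camera's depth puts the real fingertips about 24 mm above the reported TCP, which explains the empty grasp. I'll go lower in steps and watch the force.

```bash
python3 -m handwheel '[[0.3,0,-0.3,0,0],[0.3,0,-0.3,-4,0],[0.3,0,-0.3,-8,0],[0.3,0,-0.3,-9,0],[0.3,0,-0.3,-10,0],[0.3,0,-0.3,-10.6,0],[0.3,0,-0.3,-10.6,0]]'
python3 -m handwheel '[[0.3,0,0,-0.3,0],[0.3,0,0,-0.6,0],[0.7,0,0,-0.6,0],[0.7,0,0,-0.6,0],[0.7,0,0,-0.6,0],[0.7,0,0,-0.6,0]]' 25
```

```text
time_s: 5.42
tcp_pos: [0.4356, -0.1576, -0.0047]
eef_rot: [180.0, -0.0, 6.0]
contact_force: [-0.0, 0.0, 0.9]
gripper_width: 0.0611
gripper_force: 0.0
time_s: 6.18
tcp_pos: [0.4353, -0.1576, -0.011]
eef_rot: [-180.0, -0.0, 6.0]
contact_force: [0.2, 0.5, 0.5]
gripper_width: 0.0375
gripper_force: 25.0
```

```bash
python3 -m handwheel '[[0.7,0,0,3,0],[0.7,0,0,8,0],[0.7,0,0,11,0],[0.7,0,0,11,0],[0.7,0,0,11,0]]'
python3 - <<'E'
from h import *
p,d=imaging.capture("wrist"); s=get_state(); print(s['tcp_pos'],s['contact_force'])
for h in (.020,.030,.040): 
    H['stone']=s['tcp_pos'][2]+h; print(h); col(s,p,d,'stone',.012)
cv2.imwrite("pics/w4.png",p[:,:,::-1])
E
```

```text
time_s: 6.8
tcp_pos: [0.4344, -0.1575, 0.0981]
eef_rot: [-180.0, 0.1, 6.0]
contact_force: [-0.8, -0.8, -2.4]
gripper_width: 0.0376
gripper_force: 25.0
[ 0.43413666 -0.15756458  0.09779136] [-0.41739862 -0.49455799 -2.41221986]
0.02
stone 632 [ 471.6 -154.5   39.7    4.1  -84. ] z 0.1191
0.03
stone 6613 [ 453.6 -156.3   42.2   39.8    6. ] z 0.1341
0.04
stone 6328 [ 456.1 -156.    37.6   37.1    6. ] z 0.1341
```

View pics/w4.png

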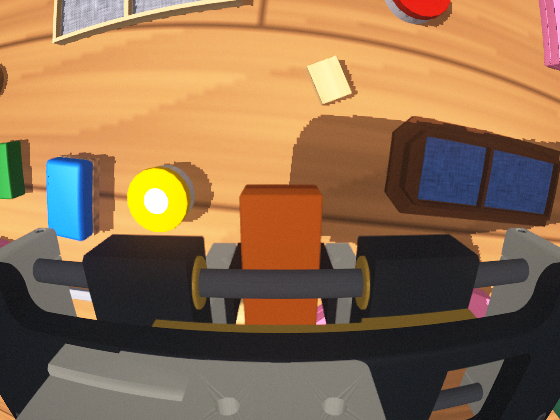

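```bash
python3 -m handwheel '[[0.7,5,-24,0,-95],[0.7,5,-24,0,-95],[0.7,5,-24,0,-95],[0.7,5,-24,0,-95],[0.7,5,-24,0,-95],[0.7,5,-24,0,-95],[0.7,5,-24,0,-95],[0.7,5,-24,0,-95]]' 
python3 -m handwheel '[[0.7,0,0,0,-9.4],[0.7,0,0,-4,-9.4],[0.7,0,0,-7,-9.4],[0.7,0,0,-8.7,-9.4],[0.7,0,0,-8.7,-9.4]]'
```

```text
time_s: 7.85
tcp_pos: [0.4842, -0.3972, 0.0966]
eef_rot: [179.8, 0.1, -80.3]
contact_force: [-0.1, 0.5, -1.8]
gripper_width: 0.0382
gripper_force: 25.0
time_s: 8.48
tcp_pos: [0.484, -0.3971, 0.0098]
eef_rot: [179.8, 0.1, -89.3]
contact_force: [-0.7, 0.1, -1.8]
gripper_width: 0.0377
gripper_force: 25.0
```

```bash
python3 -m handwheel '[[0.7,0,0,-0.5,0],[0.7,0,0,-0.8,0],[0.7,0,0,-0.8,0]]' 
python3 -m handwheel '[[0.45,0,0,0,0],[0.45,0,0,0,0],[0.45,0,0,0,0],[0.45,0,0,4,0],[0.45,0,8,12,0],[0.45,0,8,12,0],[0.45,0,8,12,0]]'
python3 - <<'E'
from h import *
p,d=imaging.capture("wrist"); s=get_state(); print(s['tcp_pos'],s['eef_rot'])
H['stone']=.038; col(s,p,d,'stone')
for h,t in ((.02,.003),(.006,.003)): boxfit(s,p,d,h,(.4,-.5),(.57,-.22),t)
cv2.imwrite("pics/w5.png",p[:,:,::-1])
E
```

```text
time_s: 8.85
tcp_pos: [0.4854, -0.3977, 0.0044]
eef_rot: [-180.0, -0.0, -89.3]
contact_force: [0.0, 0.3, -2.2]
gripper_width: 0.0375
gripper_force: 25.0
time_s: 9.72
tcp_pos: [0.4873, -0.3166, 0.1279]
eef_rot: [-179.6, -0.1, -89.1]
contact_force: [-0.8, -0.2, -0.2]
gripper_width: 0.0483
gripper_force: 0.0
[ 0.4863978  -0.31689837  0.12598431] [-1.79786194e+02 -5.70158466e-02 -8.91871645e+01]
stone 3921 [ 483.7 -399.8   73.7   37.    89.7] z 0.0355
fit 0.02 97 [ 457.9 -268.1   25.6    7.1   36.1]
fit 0.006 366 [ 443.6 -357.7   49.9    9.4   89.9]
```

View pics/w5.png

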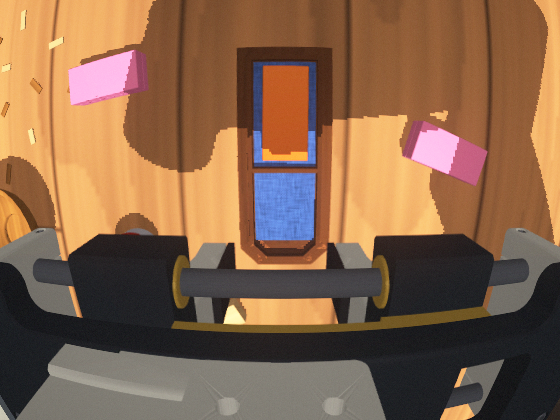

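The orange stone lies flat in the long bay (285,110), and the short bay (285,205) is empty. I'll refine the box pose from this view.

Run:
```python
from h import *
s=get_state();p,d=imaging.capture("wrist"); print(s['tcp_pos'],s['eef_rot'])
uv=np.array([[200,180],[400,220],[180,120],[285,55],[285,168],[242,100],[328,100],[245,170],[325,170],[285,210]],float)
O,D,c=wrist_rays(s,uv); P=O+D*(d[uv[:,1].astype(int),uv[:,0].astype(int)]/c)[:,None]; print(np.round(P*1000))
O,D,c=wrist_rays(s,uv[:2]); b=float(np.mean((O+D*(d[uv[:2,1].astype(int),uv[:2,0].astype(int)]/c)[:,None])[:,2])); print('bench',b)
# blue felt bays at floor 12mm
hsv=cv2.cvtColor(p,cv2.COLOR_RGB2HSV); m=((hsv[...,0]>100)&(hsv[...,0]<125)&(hsv[...,1]>110)).astype(np.uint8)
m[:, :240]=0; m[:,335:]=0
v,u=np.nonzero(m); W=wplane(s,np.c_[u,v].astype(float),.012); print('felt',rect(W))
# foot outer edges: dark brown columns per row
g=p.astype(int).sum(2)
for v in (70,100,160,180,200,220):
    row=g[v]; L=[u for u in range(225,255)]; dl=np.diff(row[225:262]); dr=np.diff(row[310:350]); ul=225.5+np.argmin(dl); ur=310.5+np.argmax(dr)
    W=wplane(s,np.array([[ul,v],[ur,v]]),.006)*1000; print(v,ul,ur,np.round(W[:,:2],1).tolist(),'mid',W[:,0].mean().round(1),'w',np.ptp(W[:,0]).round(1))
cv2.imwrite('pics/w6.png',p[:,:,::-1]); np.save('d6.npy',d)
```

```text
[ 0.4863978  -0.31689837  0.12598431] [-1.79786194e+02 -5.70158466e-02 -8.91871645e+01]
[[ 565. -334.   -1.]
 [ 363. -296.   -0.]
 [ 584. -393.   -0.]
 [ 484. -450.   18.]
 [ 483. -349.   17.]
 [ 523. -410.    6.]
 [ 444. -411.    5.]
 [ 520. -345.    6.]
 [ 445. -346.    4.]
 [ 482. -309.   12.]]
bench -0.0005215217097422342
felt [ 484.7 -361.7  166.4   55.5  -89. ]
70 234.5 330.5 [[530.0, -438.4], [442.5, -439.7]] mid 486.2 w 87.5
100 234.5 330.5 [[529.6, -410.1], [442.1, -411.4]] mid 485.8 w 87.5
160 235.5 330.5 [[528.7, -354.3], [440.5, -355.6]] mid 484.6 w 88.2
180 235.5 329.5 [[528.9, -335.4], [440.6, -336.7]] mid 484.8 w 88.3
200 236.5 328.5 [[528.3, -316.1], [440.7, -317.4]] mid 484.5 w 87.6
220 237.5 328.5 [[527.7, -296.2], [439.6, -297.5]] mid 483.7 w 88.1
```

Run:
```python
from h import *
s=get_state();p,d=imaging.capture("wrist"); 
g=p.astype(int).sum(2)
for u in (262,275,285,295,308):
    c=g[:,u]; a=40.5+np.argmin(np.diff(c[40:56]))
    print(u,'far',a, np.round(wplane(s,np.array([[u,a]]),.006)[0]*1000,1), c[40:62].tolist())
for u in (270,285,300): print(u,g[232:272,u].tolist())
for v in range(244,268,3): print(v,np.round(wplane(s,np.array([[285.,v]]),.006)[0]*1000,1))
```

```text
262 far 46.5 [ 503.9 -460.5    6. ] [289, 283, 278, 286, 292, 287, 216, 131, 146, 136, 127, 134, 136, 143, 143, 144, 146, 148, 142, 115, 105, 170]
275 far 45.5 [ 492.1 -461.5    6. ] [272, 282, 271, 279, 277, 277, 199, 145, 144, 142, 143, 131, 150, 129, 145, 137, 135, 135, 141, 111, 111, 202]
285 far 45.5 [ 483.1 -461.6    6. ] [265, 269, 271, 270, 278, 269, 198, 143, 141, 136, 141, 144, 131, 147, 144, 140, 126, 144, 138, 111, 121, 197]
295 far 45.5 [ 474.  -461.8    6. ] [279, 274, 278, 280, 277, 270, 179, 125, 133, 131, 143, 135, 131, 133, 138, 140, 141, 140, 133, 111, 121, 190]
308 far 46.5 [ 462.2 -461.2    6. ] [264, 266, 278, 273, 270, 271, 210, 139, 141, 151, 135, 150, 137, 143, 145, 148, 142, 138, 125, 113, 103, 168]
270 [427, 395, 428, 445, 429, 444, 446, 474, 450, 454, 299, 269, 275, 271, 272, 284, 283, 274, 156, 161, 158, 163, 156, 137, 122, 165, 254, 289, 279, 285, 298, 295, 280, 354, 515, 566, 561, 448, 184, 188]
285 [463, 454, 457, 462, 452, 451, 452, 436, 463, 470, 275, 264, 255, 276, 289, 290, 278, 270, 148, 150, 156, 161, 140, 134, 133, 158, 242, 284, 287, 292, 283, 289, 277, 337, 472, 528, 529, 413, 175, 168]
300 [458, 441, 461, 438, 422, 432, 420, 445, 434, 465, 303, 289, 294, 294, 302, 348, 364, 367, 156, 163, 151, 141, 129, 138, 145, 164, 269, 291, 312, 281, 297, 287, 279, 333, 442, 481, 487, 357, 171, 184]
244 [ 480.3 -273.     6. ]
247 [ 480.3 -269.9    6. ]
250 [ 480.2 -266.7    6. ]
253 [ 480.1 -263.4    6. ]
256 [ 480.1 -260.2    6. ]
259 [ 480.  -256.9    6. ]
262 [ 480.  -253.6    6. ]
265 [ 479.9 -250.3    6. ]
```

```bash
python3 -m handwheel '[[0.45,-3.9,45.9,-1,93.5],[0.45,-3.9,45.9,-1,93.5],[0.45,-3.9,45.9,-1,93.5],[0.45,-3.9,45.9,-1,93.5],[0.45,-3.9,45.9,-1,93.5],[0.45,-3.9,45.9,-1,93.5],[0.45,-3.9,45.9,-1,93.5],[0.45,-3.9,45.9,-1,93.5]]' 
python3 -m handwheel '[[0.45,0,0,0,8],[0.45,0,0,0,8],[0.45,0,0,0,8]]'
python3 - <<'E'
from h import *
p,d=imaging.capture("wrist"); s=get_state(); print(s['tcp_pos'],s['eef_rot'])
col(s,p,d,'compound_bar');col(s,p,d,'sanding_block')
E
```

```text
time_s: 10.88
tcp_pos: [0.4459, 0.1435, 0.1129]
eef_rot: [179.9, 0.1, -2.9]
contact_force: [0.3, -1.2, -0.2]
gripper_width: 0.0484
gripper_force: 0.0
time_s: 11.25
tcp_pos: [0.4462, 0.1406, 0.1133]
eef_rot: [179.9, 0.1, 4.4]
contact_force: [0.4, 0.1, 0.7]
gripper_width: 0.048
gripper_force: 0.0
[0.44625704 0.14063797 0.11351059] [1.79965117e+02 4.70595602e-02 4.43039293e+00]
compound_bar 2271 [446.8 141.6  59.2  28.6   5. ] z 0.0235
sanding_block 1868 [434.5  43.3  58.3  44.4  -2.1] z 0.0333
```

```bash
python3 -m handwheel '[[0.45,0,0.2,-5,0],[0.45,0,0.2,-9,0],[0.45,0,0.2,-11,0],[0.45,0,0.2,-12.7,0],[0.45,0,0.2,-12.7,0],[0.8,0,0.2,-12.7,0],[0.8,0,0.2,-12.7,0],[0.8,0,0.2,-12.7,0]]' 
python3 -m handwheel '[[0.8,0,0,0,0],[0.8,0,0,3,0],[0.8,0,0,8,0],[0.8,0,0,12,0],[0.8,0,0,12,0]]'
```

```text
time_s: 12.3
tcp_pos: [0.4467, 0.1436, -0.0123]
eef_rot: [-180.0, -0.1, 4.6]
contact_force: [-0.6, -0.7, 5.3]
gripper_width: 0.0295
gripper_force: 25.0
time_s: 12.92
tcp_pos: [0.4481, 0.1448, 0.1103]
eef_rot: [-179.8, -0.3, 4.7]
contact_force: [-0.1, 0.4, -0.4]
gripper_width: 0.0296
gripper_force: 25.0
```

```bash
python3 -m handwheel '[[0.8,3.9,-44.8,0,-93.5],[0.8,3.9,-44.8,0,-93.5],[0.8,3.9,-44.8,0,-93.5],[0.8,3.9,-44.8,0,-93.5],[0.8,3.9,-44.8,0,-93.5],[0.8,3.9,-44.8,0,-93.5],[0.8,3.9,-44.8,0,-93.5],[0.8,3.9,-44.8,0,-93.5]]' 
python3 -m handwheel '[[0.8,0,0,0,-8],[0.8,0,0,-4,-8],[0.8,0,0,-7,-8],[0.8,0,0,-8.8,-8],[0.8,0,0,-8.8,-8]]'
```

```text
time_s: 13.92
tcp_pos: [0.4843, -0.3078, 0.1053]
eef_rot: [179.9, 0.0, -81.9]
contact_force: [0.1, 0.6, -0.5]
gripper_width: 0.0303
gripper_force: 25.0
time_s: 14.55
tcp_pos: [0.4834, -0.3041, 0.0168]
eef_rot: [179.8, 0.1, -89.3]
contact_force: [0.5, -0.3, 0.5]
gripper_width: 0.0298
gripper_force: 25.0
```

```bash
python3 -m handwheel '[[0.8,0,0,-1.2,0],[0.8,0,0,-1.6,0],[0.8,0,0,-1.8,0],[0.8,0,0,-1.8,0]]' 
python3 -m handwheel '[[0.55,0,0,0,0],[0.55,0,0,0,0],[0.55,0,0,0,0],[0.55,0,0,4,0],[0.55,0,0,12,0],[0.5,-1.5,8,13,-13],[0.5,-1.5,8,13,-13],[0.5,-1.5,8,13,-13]]'
python3 - <<'E'
from h import *
p,d=imaging.capture("wrist"); s=get_state(); print(s['tcp_pos'],s['eef_rot'])
H['stone']=.038; col(s,p,d,'stone');H['compound_bar']=.036; col(s,p,d,'compound_bar')
cv2.imwrite("pics/w7.png",p[:,:,::-1])
E
```

```text
time_s: 15.05
tcp_pos: [0.4854, -0.3047, 0.0011]
eef_rot: [-180.0, -0.0, -89.3]
contact_force: [-1.1, 0.1, -0.3]
gripper_width: 0.0297
gripper_force: 25.0
time_s: 16.05
tcp_pos: [0.4706, -0.2234, 0.1324]
eef_rot: [-179.9, 0.0, -102.2]
contact_force: [0.7, 0.0, -0.2]
gripper_width: 0.043
gripper_force: 0.0
[ 0.470571   -0.22403567  0.13174114] [-1.79903333e+02  1.45026528e-02 -1.02182095e+02]
stone 2703 [ 484.4 -388.4   63.5   37.8  -89.7] z 0.0369
compound_bar 2383 [ 484.3 -305.6   58.9   29.8  -89.6] z 0.0348
```

View pics/w7.png

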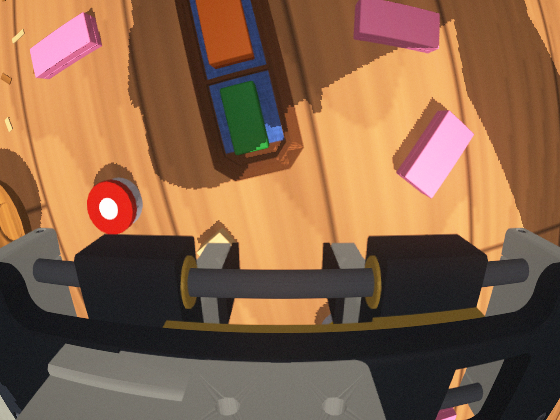

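Both blocks lie flat in their bays, the bar at (240,117) and the stone at (222,30). Next is the lid.

```bash
python3 -m handwheel '[[0.45,1,60.4,5,-2],[0.45,1,60.4,5,-2],[0.45,1,60.4,5,-2],[0.45,1,60.4,5,-2],[0.45,1,60.4,5,-2],[0.45,1,60.4,5,-2],[0.45,1,60.4,5,-2],[0.45,1,60.4,5,-2]]' 
python3 -m handwheel '[[0.45,0,10.7,1,0],[0.45,0,10.7,1,0],[0.45,0,10.7,1,0],[0.45,0,10.7,1,0]]'
python3 - <<'E'
from h import *
p,d=imaging.capture("wrist"); s=get_state(); print(s['tcp_pos'],s['eef_rot'])
for h,t in ((.046,.006),(.066,.006)): boxfit(s,p,d,h,(.3,.1),(.6,.55),t)
cv2.imwrite("pics/w8.png",p[:,:,::-1])
E
```

```text
time_s: 17.1
tcp_pos: [0.4787, 0.2753, 0.1719]
eef_rot: [180.0, -0.0, -104.3]
contact_force: [1.1, -0.7, 0.3]
gripper_width: 0.0479
gripper_force: 0.0
time_s: 17.6
tcp_pos: [0.4786, 0.3799, 0.1811]
eef_rot: [180.0, -0.1, -104.3]
contact_force: [0.1, -0.5, 0.1]
gripper_width: 0.0483
gripper_force: 0.0
[0.47866764 0.37944933 0.18141819] [ 1.79965991e+02 -8.25679751e-02 -1.04331611e+02]
fit 0.046 14831 [469.1 343.9 206.4  82.6  76.1]
fit 0.066 1847 [469.4 343.3  78.6  19.7  75.9]
```

View pics/w8.png

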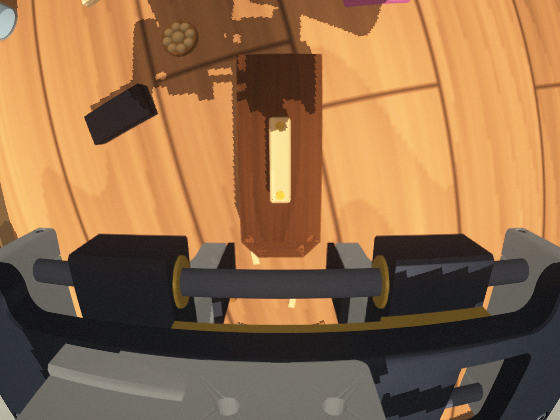

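```bash
python3 -m handwheel '[[0.45,-0.8,-3.65,-6,0],[0.45,-0.8,-3.65,-11,0],[0.45,-0.8,-3.65,-11,0],[0.45,-0.8,-3.65,-11,0],[0.45,-0.8,-3.65,-11,0]]'
python3 - <<'E'
from h import *
p,d=imaging.capture("wrist"); s=get_state(); print(s['tcp_pos'],s['eef_rot'])
boxfit(s,p,d,.066,(.3,.1),(.6,.55),.006)
E
```

```text
time_s: 18.27
tcp_pos: [0.4719, 0.3456, 0.0748]
eef_rot: [-179.9, 0.2, -104.3]
contact_force: [-0.2, 0.0, 0.1]
gripper_width: 0.0482
gripper_force: 0.0
[0.47160115 0.34547126 0.07449663] [-179.90627405    0.19628204 -104.27927312]
fit 0.066 3160 [466.6 334.3  62.   19.7  76. ]
```

```bash
for i in 1 2 3; do python3 -m handwheel '[[0.45,0,0,0,0],[0.45,0,0,0,0]]' | grep tcp; done
```

```text
tcp_pos: [0.4706, 0.3445, 0.0728]
tcp_pos: [0.4705, 0.3441, 0.0722]
tcp_pos: [0.4705, 0.3441, 0.0721]
```

```bash
python3 -m handwheel '[[0.45,0,0,-2,0],[0.45,0,0,-3.6,0],[0.45,0,0,-4.2,0],[0.45,0,0,-4.6,0],[0.45,0,0,-4.6,0],[0.45,0,0,-4.6,0]]'
python3 -m handwheel '[[0.9,0,0,0,0],[0.9,0,0,0,0],[0.9,0,0,0,0],[0.9,0,0,0,0],[0.9,0,0,0,0]]' 45
```

```text
time_s: 19.82
tcp_pos: [0.4707, 0.3444, 0.0267]
eef_rot: [-180.0, 0.0, -104.3]
contact_force: [-0.2, 0.1, -0.0]
gripper_width: 0.0481
gripper_force: 0.0
time_s: 20.45
tcp_pos: [0.4705, 0.3441, 0.0263]
eef_rot: [180.0, 0.0, -104.3]
contact_force: [-0.2, 0.9, 1.4]
gripper_width: 0.0198
gripper_force: 45.0
```

```bash
python3 -m handwheel '[[0.9,0,0,2,0],[0.9,0,0,6,0],[0.9,0,0,10,0],[0.9,0,0,10,0],[0.9,0,0,10,0],[0.9,0,0,10,0],[0.9,0,0,10,0]]'
python3 - <<'E'
from h import *
p,d=imaging.capture("wrist"); s=get_state(); print(s['tcp_pos'],s['eef_rot'],s['contact_force'])
z=s['tcp_pos'][2]
for h in (.020,.040): boxfit(s,p,d,z+h,(.3,.1),(.6,.55),.008)
E
```

```text
time_s: 21.32
tcp_pos: [0.4701, 0.3436, 0.125]
eef_rot: [180.0, -0.1, -104.3]
contact_force: [-0.7, 0.5, -1.9]
gripper_width: 0.0197
gripper_force: 45.0
[0.47019358 0.34372563 0.12525313] [ 1.79962164e+02 -8.98164900e-02 -1.04296865e+02] [ 0.37474665  0.08380724 -3.02629475]
fit 0.14525312656389042 27067 [455.8 290.2  96.8  82.1  75.8]
fit 0.16525312656389043 4095 [463.8 321.3  42.8  38.  -14.3]
```

```bash
python3 -m handwheel '[[0.9,0.1,-4,0,2],[0.9,0.2,-9,0,4],[0.9,0.3,-14,0,6],[0.9,0.4,-19,0,8],[0.9,0.5,-24,0,10],[0.9,0.6,-29,0,12],[0.9,0.7,-34,0,14],[0.9,0.8,-39,0,15.1]]'
python3 -m handwheel '[[0.9,0.1,-5,0,0],[0.9,0.2,-10,0,0],[0.9,0.3,-15,0,0],[0.9,0.4,-20,0,0],[0.9,0.5,-25,0,0],[0.9,0.6,-29,0,0],[0.9,0.77,-30.9,0,0],[0.9,0.77,-30.9,0,0]]'
python3 -m handwheel '[[0.9,0,0,-3,0],[0.9,0,0,-5,0],[0.9,0,0,-5,0],[0.9,0,0,-5,0],[0.9,0,0,-5,0],[0.9,0,0,-5,0],[0.9,0,0,-5,0]]'
python3 - <<'E'
from h import *
p,d=imaging.capture("wrist"); s=get_state(); print(s['tcp_pos'],s['eef_rot'],s['contact_force'])
z=s['tcp_pos'][2]; boxfit(s,p,d,z+.02,(.3,-.6),(.6,-.2),.008)
cv2.imwrite("pics/w9.png",p[:,:,::-1])
E
```

```text
time_s: 22.38
tcp_pos: [0.4783, -0.0474, 0.1262]
eef_rot: [-180.0, -0.0, -89.1]
contact_force: [2.4, -0.3, -1.8]
gripper_width: 0.0196
gripper_force: 45.0
time_s: 23.38
tcp_pos: [0.4859, -0.3557, 0.1254]
eef_rot: [179.9, 0.0, -89.3]
contact_force: [0.1, 0.4, -2.9]
gripper_width: 0.0197
gripper_force: 45.0
time_s: 24.25
tcp_pos: [0.4863, -0.3549, 0.0766]
eef_rot: [-180.0, -0.0, -89.2]
contact_force: [0.3, -0.9, -2.6]
gripper_width: 0.0198
gripper_force: 45.0
[ 0.48624973 -0.3549432   0.07647565] [-1.79979771e+02 -6.67863410e-03 -8.92009126e+01] [-0.82104927 -0.46307606 -1.29512777]
fit 0.0964756519677794 27007 [ 486.  -410.1   96.6   81.9  -88.8]
```

View pics/w9.png

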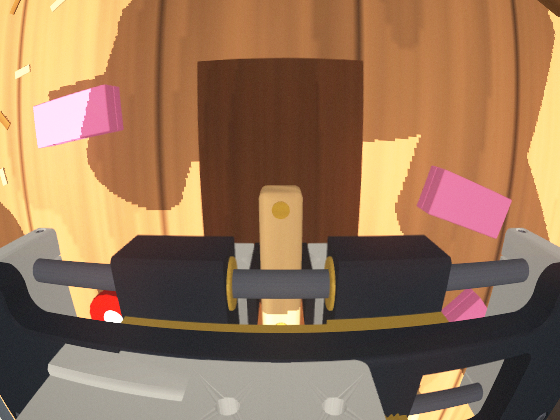

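```bash
python3 -m handwheel '[[0.9,0,0,-1.5,0],[0.9,0,0,-2.5,0],[0.9,0,0,-3,0],[0.9,0,0,-3.3,0],[0.9,0,0,-3.3,0]]'
python3 -m handwheel '[[0.9,0,0,-0.3,0],[0.9,0,0,-0.6,0],[0.9,0,0,-0.8,0],[0.9,0,0,-1,0],[0.9,0,0,-1,0],[0.9,0,0,-1,0]]'
```

```text
time_s: 24.92
tcp_pos: [0.4862, -0.3549, 0.043]
eef_rot: [180.0, 0.0, -89.2]
contact_force: [0.2, 0.1, -2.3]
gripper_width: 0.02
gripper_force: 45.0
time_s: 25.68
tcp_pos: [0.4863, -0.3549, 0.0333]
eef_rot: [-180.0, -0.0, -89.2]
contact_force: [0.5, 0.0, -2.4]
gripper_width: 0.0198
gripper_force: 45.0
```

No contact, so the lid is over the raised part and nearly seated. I'll lower it the last bit, release and check.

```bash
python3 -m handwheel '[[0.9,0,0,-0.1,0],[0.9,0,0,-0.2,0],[0.9,0,0,-0.2,0]]'
python3 -m handwheel '[[0.5,0,0,0,0],[0.5,0,0,0,0],[0.5,0,0,0,0],[0.5,0,0,4,0],[0.5,0,0,10,0],[0.5,0,4,14,0],[0.5,0,4,14,0],[0.5,0,4,14,0]]'
python3 - <<'E'
from h import *
p,d=imaging.capture("wrist"); s=get_state(); print(s['tcp_pos'],s['eef_rot'],s['contact_force'])
boxfit(s,p,d,.052,(.3,-.6),(.6,-.2),.006); boxfit(s,p,d,.072,(.3,-.6),(.6,-.2),.006)
v,u=np.mgrid[60:240:20,250:330:10]; uv=np.c_[u.ravel(),v.ravel()].astype(float); O,D,c=wrist_rays(s,uv); z=O[2]+D[:,2]*d[v.ravel(),u.ravel()]/c; print(np.round(z.reshape(v.shape)*1000))
cv2.imwrite("pics/w10.png",p[:,:,::-1])
E
```

```text
time_s: 26.05
tcp_pos: [0.4863, -0.355, 0.0322]
eef_rot: [-180.0, -0.0, -89.2]
contact_force: [-2.8, 3.3, 7.5]
gripper_width: 0.0196
gripper_force: 45.0
time_s: 27.05
tcp_pos: [0.486, -0.3146, 0.171]
eef_rot: [-180.0, 0.0, -89.2]
contact_force: [0.3, -0.3, -0.2]
gripper_width: 0.0439
gripper_force: 0.0
[ 0.48563822 -0.31477188  0.17025572] [ 1.79924388e+02  3.76271370e-02 -8.91982450e+01] [ 0.6443077   0.36174701 -0.92245005]
fit 0.052 16393 [ 484.2 -355.6  205.    82.4  -89. ]
fit 0.072 2092 [ 484.6 -355.9   78.3   19.5  -88.9]
[[ 50.  52.  51.  51.  51.  51.  52.  51.]
 [ 51.  50.  51.  50.  50.  50.  51.  50.]
 [ 50.  49.  50.  50.  51.  50.  51.  50.]
 [ 50.  51.  70.  72.  70.  50.  51.  50.]
 [ 50.  52.  70.  71.  71.  51.  50.  53.]
 [ 51. 349.  70.  71.  70.  52.  50.  50.]
 [ 52.  50.  69.  72.  70.  50.  50.  50.]
 [ 51.  50.  51.  70.  70.  52.  50.  52.]
 [ 51.  49.  51.  50.  49.  51.  51.  52.]]
```

View pics/w10.png

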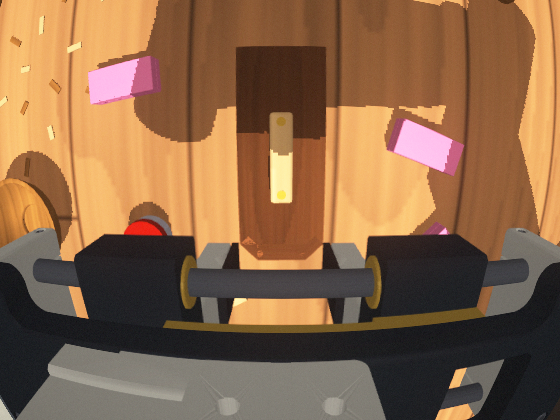

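The lid is fully down and level, and its cut corners are over the box's cut corners (282,250). Next is the yellow tin.

```bash
python3 -m handwheel '[[0.1,-5.2,26.2,-2,9],[0.1,-5.2,26.2,-5,9],[0.1,-5.2,26.2,-5,9],[0.1,-5.2,26.2,-5,9],[0.1,-5.2,26.2,-5,9],[0.1,-5.2,26.2,-5,9],[0.1,-5.2,26.2,-5,9],[0.1,-5.2,26.2,-5,9]]'
python3 - <<'E'
from h import *
p,d=imaging.capture("wrist"); s=get_state(); print(s['tcp_pos'],s['eef_rot'],s['gripper_width'])
col(s,p,d,'tin')
E
```

```text
time_s: 28.1
tcp_pos: [0.4343, -0.0538, 0.1209]
eef_rot: [180.0, -0.0, -80.3]
contact_force: [-0.0, -0.3, -0.5]
gripper_width: 0.0788
gripper_force: 0.0
[ 0.43429295 -0.05375719  0.121034  ] [ 1.79974215e+02 -5.66397796e-03 -8.02936415e+01] 0.07880530699416542
tin 1917 [434.4 -49.5  53.9  44.3 -15. ] z 0.0275
```

Run:
```python
from h import *
s=get_state();p,d=imaging.capture("wrist"); cv2.imwrite("pics/w11.png",p[:,:,::-1])
boxfit(s,p,d,.028,(.38,-.11),(.49,.01),.005)
```

```text
fit 0.028 3103 [431.9 -54.2  55.6  54.6 -81.6]
```

View pics/w11.png

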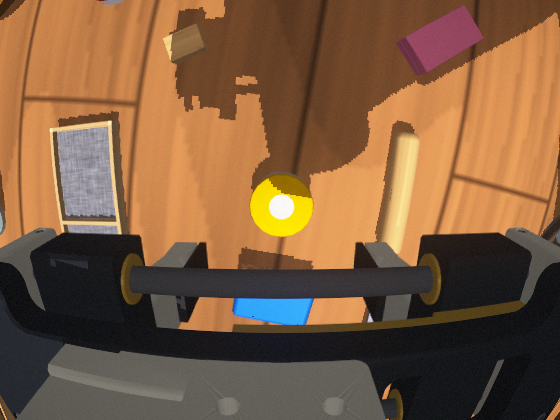

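```bash
python3 -m handwheel '[[0.1,-0.1,0,-5,0],[0.1,-0.1,0,-9,0],[0.1,-0.1,0,-12,0],[0.1,-0.1,0,-13.4,0],[0.1,-0.1,0,-13.4,0],[0.5,-0.1,0,-13.4,0],[0.5,-0.1,0,-13.4,0],[0.5,-0.1,0,-13.4,0]]' 20
python3 -m handwheel '[[0.5,0,0,0,0],[0.5,0,0,3,0],[0.5,0,0,8,0],[0.5,0,0,12,0],[0.5,0,0,12,0],[0.5,0,0,12,0]]'
python3 - <<'E'
from h import *
p,d=imaging.capture("wrist"); s=get_state(); print(s['tcp_pos'],s['eef_rot'])
for h in (.008,.016): boxfit(s,p,d,h,(.55,-.12),(.72,.12),.004)
E
```

```text
time_s: 29.2
tcp_pos: [0.4337, -0.0528, -0.0122]
eef_rot: [-179.9, 0.0, -80.2]
contact_force: [-0.4, -0.3, 2.5]
gripper_width: 0.0555
gripper_force: 20.0
time_s: 29.95
tcp_pos: [0.4326, -0.0529, 0.1068]
eef_rot: [180.0, 0.0, -80.2]
contact_force: [-0.9, -0.1, -0.8]
gripper_width: 0.0554
gripper_force: 20.0
[ 0.43229977 -0.05302566  0.10630216] [ 1.79914988e+02  8.33614201e-03 -8.02121477e+01]
fit 0.008 5135 [638.8 -47.7  97.5  71.7 -80.3]
fit 0.016 1449 [632.9 -46.3 109.8  81.6 -80.6]
```

```bash
python3 -m handwheel '[[0.5,19,9.4,0,0],[0.5,19,9.4,0,0],[0.5,19,9.4,0,0],[0.5,19,9.4,0,0],[0.5,19,9.4,-4,0],[0.5,19,9.4,-8,0],[0.5,19,9.4,-9.5,0],[0.5,19,9.4,-9.5,0]]'
python3 -m handwheel '[[0.5,0,0,-0.8,0],[0.5,0,0,-1.2,0],[0.5,0,0,-1.4,0],[0.5,0,0,-1.4,0]]'
```

```text
time_s: 31.0
tcp_pos: [0.6222, 0.0406, 0.0106]
eef_rot: [179.8, -0.0, -80.2]
contact_force: [-0.0, -0.4, -0.3]
gripper_width: 0.0555
gripper_force: 20.0
time_s: 31.5
tcp_pos: [0.6233, 0.0411, -0.0015]
eef_rot: [-180.0, 0.0, -80.2]
contact_force: [0.6, 0.0, -0.6]
gripper_width: 0.0556
gripper_force: 20.0
```

```bash
python3 -m handwheel '[[0.5,0,0,-0.15,0],[0.25,0,0,-0.15,0],[0.25,0,0,-0.15,0],[0.25,0,0,-0.15,0],[0.25,0,0,4,0],[0.25,0,0,12,0],[0.25,-2,4,14,0],[0.25,-2,4,14,0]]'
python3 - <<'E'
from h import *
p,d=imaging.capture("wrist"); s=get_state(); print(s['tcp_pos'],s['eef_rot'],s['gripper_width'])
boxfit(s,p,d,.036,(.55,-.12),(.72,.12),.006);boxfit(s,p,d,.008,(.55,-.12),(.72,.12),.003)
cv2.imwrite("pics/w12.png",p[:,:,::-1])
E
```

```text
time_s: 32.5
tcp_pos: [0.6046, 0.0835, 0.1425]
eef_rot: [-179.6, 0.1, -80.1]
contact_force: [0.1, -0.2, 0.1]
gripper_width: 0.0657
gripper_force: 0.0
[0.60364071 0.08244809 0.14019604] [-1.79796330e+02  6.09551640e-02 -8.00959852e+01] 0.06567945243859041
fit 0.036 3023 [620.3  39.1  54.2  53.8  10.4]
fit 0.008 6002 [634.4 -50.6  96.7  73.2 -80.4]
```

View pics/w12.png

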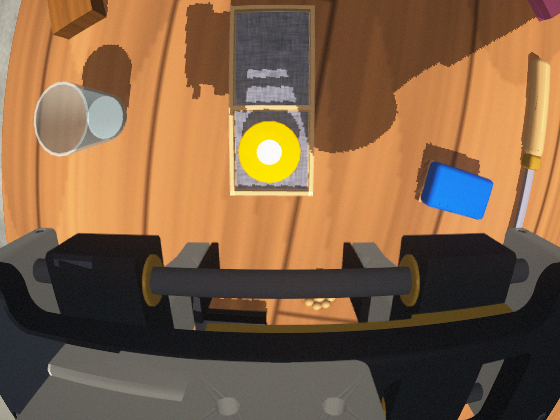

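```bash
python3 -m handwheel '[[0.25,-17.7,-3.8,-2.5,78.5],[0.25,-17.7,-3.8,-2.5,78.5],[0.25,-17.7,-3.8,-2.5,78.5],[0.25,-17.7,-3.8,-2.5,78.5],[0.25,-17.7,-3.8,-2.5,78.5],[0.25,-17.7,-3.8,-2.5,78.5],[0.25,-17.7,-3.8,-2.5,78.5],[0.25,-17.7,-3.8,-2.5,78.5]]'
python3 -m handwheel '[[0.25,0,0,0,0],[0.25,0,0,0,0]]'
python3 - <<'E'
from h import *
p,d=imaging.capture("wrist"); s=get_state(); print(s['tcp_pos'],s['eef_rot'],s['gripper_width'])
col(s,p,d,'sanding_block');boxfit(s,p,d,.034,(.37,-.01),(.48,.1),.005)
E
```

```text
time_s: 33.55
tcp_pos: [0.4255, 0.0423, 0.1121]
eef_rot: [179.9, 0.1, -1.5]
contact_force: [-0.2, -0.3, 0.1]
gripper_width: 0.0659
gripper_force: 0.0
time_s: 33.8
tcp_pos: [0.4259, 0.0427, 0.1127]
eef_rot: [180.0, 0.1, -1.8]
contact_force: [0.1, -0.8, -0.1]
gripper_width: 0.0656
gripper_force: 0.0
[0.42600125 0.04281676 0.1128178 ] [ 1.79974525e+02  4.10403904e-02 -1.78034965e+00] 0.06588100196141844
sanding_block 4470 [426.8  41.5  73.5  43.8  -2.1] z 0.0333
fit 0.034 4502 [425.9  40.7  73.6  44.1  -1.9]
```

```bash
python3 -m handwheel '[[0.25,0,0,-5,0],[0.25,0,0,-9,0],[0.25,0,0,-11.5,0],[0.25,0,0,-12.6,0],[0.25,0,0,-12.6,0],[0.6,0,0,-12.6,0],[0.6,0,0,-12.6,0],[0.6,0,0,-12.6,0]]' 20
python3 -m handwheel '[[0.6,0,0,0,0],[0.6,0,0,3,0],[0.6,0,0,8,0],[0.6,0,0,12,0],[0.6,0,0,12,0]]'
python3 -m handwheel '[[0.6,21.1,-9.2,0,-78.5],[0.6,21.1,-9.2,0,-78.5],[0.6,21.1,-9.2,0,-78.5],[0.6,21.1,-9.2,0,-78.5],[0.6,21.1,-9.2,0,-78.5],[0.6,21.1,-9.2,0,-78.5],[0.6,21.1,-9.2,0,-78.5],[0.6,21.1,-9.2,0,-78.5]]'
python3 -m handwheel '[[0.6,0,0,-4,0],[0.6,0,0,-8,0],[0.6,0,0,-9.5,0],[0.6,0,0,-9.5,0]]'
```

```text
time_s: 34.85
tcp_pos: [0.4267, 0.0434, -0.0121]
eef_rot: [-180.0, -0.1, -1.7]
contact_force: [-0.5, 0.6, 6.5]
gripper_width: 0.0451
gripper_force: 20.0
time_s: 35.48
tcp_pos: [0.4282, 0.0442, 0.1104]
eef_rot: [-179.8, -0.4, -1.7]
contact_force: [0.1, 0.6, -0.8]
gripper_width: 0.0447
gripper_force: 19.9
time_s: 36.48
tcp_pos: [0.6364, -0.049, 0.1056]
eef_rot: [179.9, 0.0, -80.4]
contact_force: [0.3, -1.1, -0.7]
gripper_width: 0.045
gripper_force: 19.9
time_s: 36.98
tcp_pos: [0.6364, -0.0491, 0.0109]
eef_rot: [179.8, -0.0, -80.2]
contact_force: [-0.2, 0.0, 0.1]
gripper_width: 0.0449
gripper_force: 19.9
```

```bash
python3 -m handwheel '[[0.6,0,0,-0.8,0],[0.6,0,0,-1.2,0],[0.6,0,0,-1.5,0],[0.6,0,0,-1.5,0]]'
python3 -m handwheel '[[0.4,0,0,0,0],[0.4,0,0,0,0],[0.4,0,0,0,0],[0.4,0,0,5,0],[0.4,0,0,11,0],[0.4,-15,12,14,0],[0.4,-15,12,14,0],[0.4,-15,12,14,0]]'
python3 -m handwheel '[[0.4,0,8,0,0],[0.4,0,8,0,0],[0.4,0,8,0,0],[0.4,0,8,0,0]]'
python3 - <<'E'
from h import *
p,d=imaging.capture("wrist"); cv2.imwrite("pics/w13.png",p[:,:,::-1])
p,d=imaging.capture("top"); a=cv2.resize(p[130:250,140:440],(800,320),interpolation=2); 
q,_=imaging.capture("scene"); b=cv2.resize(q[130:330,60:460],(560,280)); b=np.pad(b,((0,0),(0,240),(0,0)))
cv2.imwrite("pics/fin.png",np.vstack([a,b])[:,:,::-1])
for n,h,c in (('block',.042,(275,160)),('tin',.036,(250,160))):
    v,u=np.mgrid[135:190,235:320]; uv=np.c_[u.ravel(),v.ravel()].astype(float); P=world("top",d,uv); k=abs(P[:,2]-h)<.004; print(n,k.sum(),rect(plane("top",uv[k],h)) if k.sum() else '')
E
```

```text
time_s: 37.48
tcp_pos: [0.6372, -0.0489, -0.0027]
eef_rot: [-180.0, 0.0, -80.2]
contact_force: [0.1, -0.5, -0.6]
gripper_width: 0.0448
gripper_force: 19.9
time_s: 38.48
tcp_pos: [0.4912, 0.0676, 0.1366]
eef_rot: [-180.0, 0.0, -80.2]
contact_force: [1.4, 1.9, 1.2]
gripper_width: 0.0522
gripper_force: 0.0
time_s: 38.98
tcp_pos: [0.4924, 0.1461, 0.1358]
eef_rot: [180.0, -0.0, -80.2]
contact_force: [0.2, -1.0, 0.3]
gripper_width: 0.0527
gripper_force: 0.0
block 358 [627.7  -7.7 150.6  51.2 -82.1]
tin 345 [629.1  -7.2 153.4  53.8 -83.8]
```

View pics/fin.png

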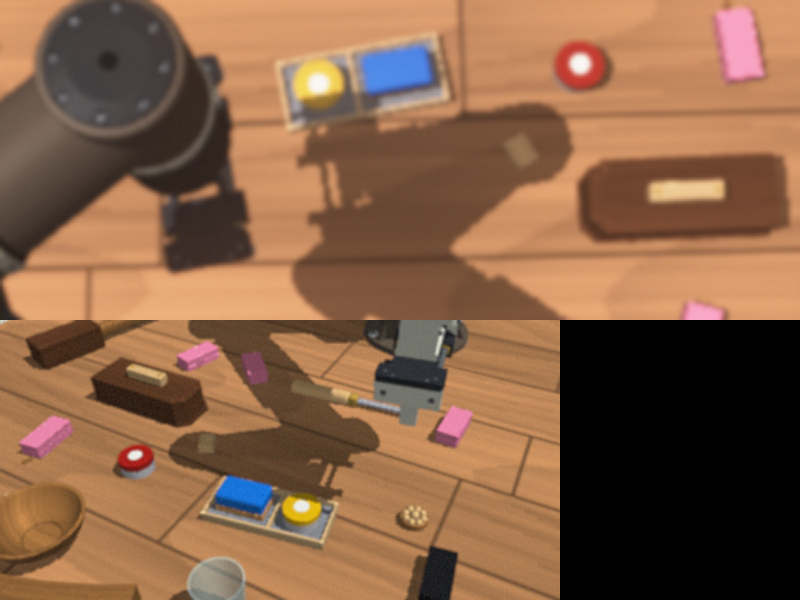

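The tin (318,83) stands in the short bay and the block (397,70) lies flat in the long bay. The lid is on the box (685,195), and the black stone and red tin have not moved. I'm handing the job in.

```bash
python3 -c "
from plant import r
print(r.close_job())"
```

```text
the job is handed in; nothing more can be done
None
```

Both kits are made up as asked, with the box lid fully down over its cut corners, and the job was handed in at about 39 s; the judge's verdict isn't shown.

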